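# Line up the casting flasks by height

### The arm

A 7-joint arm with a two-finger parallel gripper is mounted at the origin on a cart in front of the work surface, level with it; the furniture and walls round the work are solid. World frame = base frame: x ahead of the robot, y to its left, z up, the work surface at z = 0. Lengths are in m, angles in degrees, forces in N, time in s.
With the tool pointing down it reaches from about 0.425 to 0.875 m from the base axis. Payload 4.7 kg.
Tool frame: the origin (TCP) lies at the very end of the fingers, on their centre line; the grasp point (between the pads) lies 19 mm behind it; z points along the fingers, y is the direction in which the jaws open and shut (so a half turn about z gives the same grasp; the last joint's range is limited). The gripper opens to 87 mm and grips with 3 to 60 N. Pads are 19 mm wide; open, the fingers measure 117 mm over their backs; the gripper's body (75 mm by 190 mm) begins 51 mm behind the grasp point.
Start: joints at [76.954, 18.392, -4.016, 83.108, 1.295, 78.541, -3.26], TCP at [0.156, -0.631, 0.223] pointing down, gripper open.
Joint ranges: [-163.93, 163.93], [-17.29, 119.83], [-79.2, 71.16], [3.27, 140.29], [-89.18, 269.18], [5.43, 117.66], [-154.24, 154.24]. Speed limits (degrees/s): [147.25, 147.25, 180, 180, 180, 180, 180].

### API

Orientations are given as [roll, pitch, yaw] about the fixed x, y, z axes, in that order (R = Rz(yaw) Ry(pitch) Rx(roll)).
In Python, from cell import * gives the robot as it stands.
- The arm moves only by the tool arm_command, never from a script. Its argument "targets" is a list that holds one entry, the list of rows, each a list of 7 numbers: the shift along the tool's x, y, z in m, then the turn, a rotation vector about the tool's x, y, z in degrees, then the gripper's target within -1 to 1 (shut at 1, half-way at 0, fully open at -1). In form: [[[tx, ty, tz, rx, ry, rz, claw], ...]]. A call has 1 to 10 rows; each row is the pose to reach, as a shift and turn from the pose commanded when the call began, along the tool's axes at that moment; what a row does not reach only later rows make up. A row lasts 1/10 s, in which the tool goes at most 50 mm and 8.59 degrees, less where a joint would pass 70% of its speed; a pose out of reach is approached as far as the arm can. A call with a gripper value outside its range is refused whole. The fingers move at their own pace and stop on an object; "newtons" is the grip in N (left out, the last holds). Time passes only in rows, so rows that repeat a pose let the fingers close. It gives the time, the measured TCP pose, the force and the opening at its end, in the units of the state.
- get_obs(): the state, without advancing time (a new reading comes with each control period).
- read_camera(name): name is "side" or "top"; returns a dict with "img" (400x640x3 uint8, red, green, blue), "z_map" (400x640 float32, m along the optical axis (not along the pixel's ray), 0 where there is no reading), "K" (3x3 intrinsics, pixels), "origin" and "attitude" of the camera in the world. Camera axes: x right, y down, z forward; pixel columns grow to the right and rows downward; lengths in m; the calibration is good to about 2 mm. A picture is of the moment at which its call begins.
- sign_off(): hands the job in, once; it reports no verdict.
Trained networks look in the newest picture that a camera, given by its name, has taken for a name from the list of things; names that differ only in an ending like _2 or _b are one class to them, and where a whole thing is asked for, a point or a joint stands for the part that bears it (a point fixed in the world has none). Each returns a list of dicts, best first, with "conf" (0 to 1); they miss things now and then, are a little off and sometimes report something else, mostly with a low value. They report only what shows in the picture. A call takes as long as a camera call. They do not tell look-alikes from the thing itself.
- search_frame(thing, camera): "position" ([column, row] in pixels, amid what is visible of it).
The state is a dict: "time_s": time; "qpos": joint angles; "joint_velocities": joint speeds; "effort": joint torques, N m; "tool_pos": TCP position; "tool_rot": TCP orientation; "force": force on the tool from outside, world axes, zero at the start; "wrist_torque": the same for the moment, N m; "grip_width": finger opening in m.
Only numpy, scipy, OpenCV 4.12 (cv2) and the standard library are available. Lean on these libraries where they do the work, as an engineer would, in place of code of your own. Each camera call takes 0.05 s, during which the arm holds its last target.

### The job

Line up the three casting flasks (upright steel cylinders filled with white plaster) on the three ring marks of the low wooden board, standing upright and centred, one on each mark, in order of height: the tallest on the mark next to the white cone, the shortest at the other end. Leave the small dark box where it is, and let go of everything at the end.

Things in the scene. Friction and masses are not known exactly. Their poses are not given: they have to be found in the camera images.
- flask_tall: the tallest and widest casting flask: plain steel cylinder with a white plaster top, standing upright, 70 mm high, 34 mm in diameter; origin at the centre of its underside, z up
- flask_middle: the middle casting flask, of the same make: 60 mm high, 29 mm in diameter; origin at the centre of its underside, z up
- flask_short: the shortest and slimmest casting flask, of the same make: 50 mm high, 24 mm in diameter; origin at the centre of its underside, z up
- row_board: low wooden board fixed to the bench, 54 mm (its x) by 152 mm (its y) by 6 mm high; origin at the centre of its underside. On its top, 6 mm above the origin, lie three flush ring marks, 46 mm in diameter, in a row along its y axis, centred at x = 0 and y = -48, 0 and +48 mm. The flasks stand on the bench in front of it, nearer to the robot, about 60 mm apart
- wax_cone: white cone fixed to the bench just beyond one end of the board (past its +y end or past its -y end), 45 mm wide at the foot, 40 mm high; origin at the centre of its underside. A fixed open cream cup, 47 mm wide and 44 mm high, stands beyond the other end
- tin_box: bystander: small dark loose box, 40 x 54 mm, 24 mm high, near the flasks; origin at the centre of its underside. To be left where it is. (Keep the arm clear of the fixed room things round the work: a bent desk lamp arches over the bench on the left, its shade 0.5 m up, and a flexible shaft and a red pole rise at the bench edge on the right; swing in from the start with the arm folded)
Mind the look-alikes: they are no part of the job. What is shaped like the flask_middle but yellow is not meant.

How it is judged (in metres and radians):
At the end, for the whole second after the job is handed in: each flask stands upright (within 0.1 rad) on the board, its centre within 10 mm of the centre of its mark along and across the board: the tall one on the mark next to the cone, the middle one on the middle mark, the short one on the mark farthest from the cone; all released and at rest (x of flask_tall in the frame of row_board between -0.01 and 0.01 m and z of flask_tall in the frame of row_board between 0.002 and 0.01 m and angle between each of flask_tall, flask_middle, flask_short's own z axis and vertical below 0.1 rad and linear speed of each of flask_tall, flask_middle, flask_short below 0.02 m/s and contact force between each of flask_tall, flask_middle, flask_short and the fingers below 0.05 N and x of flask_middle in the frame of row_board between -0.01 and 0.01 m and z of flask_middle in the frame of row_board between 0.002 and 0.01 m and x of flask_short in the frame of row_board between -0.01 and 0.01 m and z of flask_short in the frame of row_board between 0.002 and 0.01 m and ((y of wax_cone in the frame of row_board above 0 m and y of flask_tall in the frame of row_board between 0.038 and 0.058 m and y of flask_middle in the frame of row_board between -0.01 and 0.01 m and y of flask_short in the frame of row_board between -0.058 and -0.038 m) or (y of wax_cone in the frame of row_board below 0 m and y of flask_tall in the frame of row_board between -0.058 and -0.038 m and y of flask_middle in the frame of row_board between -0.01 and 0.01 m and y of flask_short in the frame of row_board between 0.038 and 0.058 m))); the robot touches nothing.
It fails at once if the small dark box is shoved away or tipped over (distance of tin_box from where it was at the start of the episode above 0.02 m or angle between tin_box's own z axis and vertical above 0.4 rad).
It also fails if it takes over 72 s, if anything falls off the work surface, if the arm or the gripper's body presses on something with over 40 N, if the wrist force passes 120 N, or if a joint passes its speed limit or range.

## Working session

There is one attempt and no reset: what is moved stays moved. The work goes in short steps, Python scripts to look and compute and a tool call to move; the robot and the scene stay as the last step left them, time stands still between calls to the robot, and variables do not carry over. Pictures are saved under pics/ and viewed, and the job is handed in when it is done.

Besides the shell and the picture viewer there is one more tool, called by a JSON object that holds its "api" and its "payload". arm_command: Moves the arm, as the interface text tells. Its arguments: {"type":"object","properties":{"targets":{"type":"array","items":{"type":"array","items":{"type":"array","items":{"type":"number"}}}},"newtons":{"type":"number"}},"required":["targets"]}

```bash
mkdir -p pics; ls
python3 - <<'E'
from cell import *
import cv2
o=get_obs()
for k in o: print(k,o[k])
for n in ("top","side"):
    c=read_camera(n); cv2.imwrite(f"pics/{n}0.png",c["img"][:,:,::-1]); print(n,c["K"],c["origin"],c["attitude"])
    for t in ["flask_tall","flask_middle","flask_short","row_board","wax_cone","tin_box"]:
        print(t,[(d["position"],round(d["conf"],2)) for d in search_frame(t,n)][:5])
E
```

```text
pics
time_s 0.0
qpos [76.95322427 18.43842702 -4.0165566  83.17480178  1.29572611 78.53986031
 -3.26145292]
joint_velocities [-0.05819281  0.08552436 -0.00271171 -0.01289698  0.08489799  0.07519262
  0.02123627]
effort [-9.18877267e-04 -4.91292500e+01 -4.04302133e-01 -3.12533355e+01
 -6.39675278e-02  4.34120209e-02  1.57358295e-04]
tool_pos [ 0.15547472 -0.63056812  0.2214697 ]
tool_rot [-1.79892198e+02  6.10302438e-03  1.38561937e+01]
force [0.25425223 0.23772465 0.19579272]
wrist_torque [ 0.01183679 -0.00449267  0.02209179]
grip_width 0.08694619145537852
top [[367.03086514   0.         321.08140968]
 [  0.         367.03086514 198.90874267]
 [  0.           0.           1.        ]] [ 0.37061808 -0.18047451  0.88895201] [-1.68397209e+02  1.02233119e-01 -8.62584519e+01]
flask_tall [([332.4, 245.8], 0.45)]
flask_middle [([261.2, 140.8], 0.75), ([302.1, 248.7], 0.42)]
flask_short [([356.8, 251.9], 0.54)]
row_board [([374.3, 216.8], 0.79)]
wax_cone [([354.6, 175.9], 0.82)]
tin_box [([322.6, 215.7], 0.97)]
side [[445.12743851   0.         317.2954627 ]
 [  0.         445.12743851 202.96284704]
 [  0.           0.           1.        ]] [ 0.38623229 -0.81396457  0.55837404] [-127.50475774   -0.67997002  -12.29574225]
flask_tall [([269.1, 225.1], 0.87)]
flask_middle [([367.8, 157.8], 0.86), ([256.1, 200.6], 0.54)]
flask_short [([262.3, 255.7], 0.9)]
row_board [([322.5, 269.3], 0.63)]
wax_cone [([368.9, 239.7], 0.84)]
tin_box [([306.5, 218.9], 0.72)]
```

View pics/top0.png

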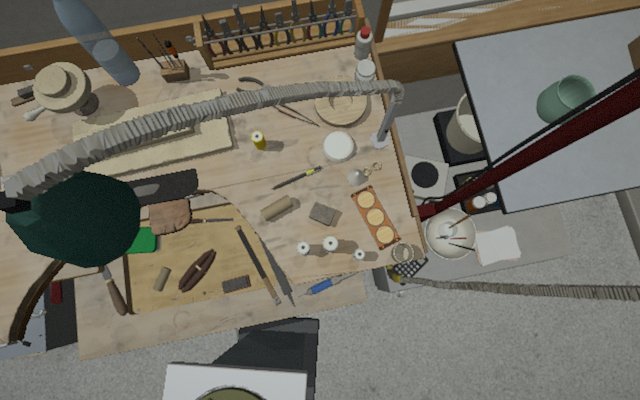

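View pics/side0.png

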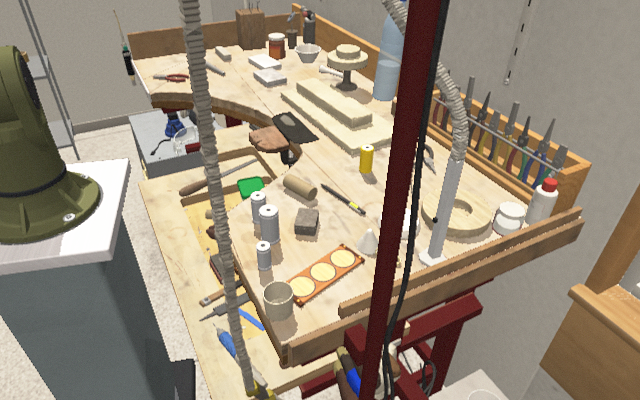

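Run:
```python
import cv2
a=cv2.imread("pics/top0.png")[110:310,230:450]; b=cv2.imread("pics/side0.png")[120:340,210:430]
cv2.imwrite("pics/ct.png",cv2.resize(a,None,fx=3,fy=3,interpolation=cv2.INTER_NEAREST)[:600])
cv2.imwrite("pics/cs.png",cv2.resize(b,None,fx=2.7,fy=2.7,interpolation=cv2.INTER_CUBIC)[:600])
```

```text
(no output)
```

View pics/ct.png

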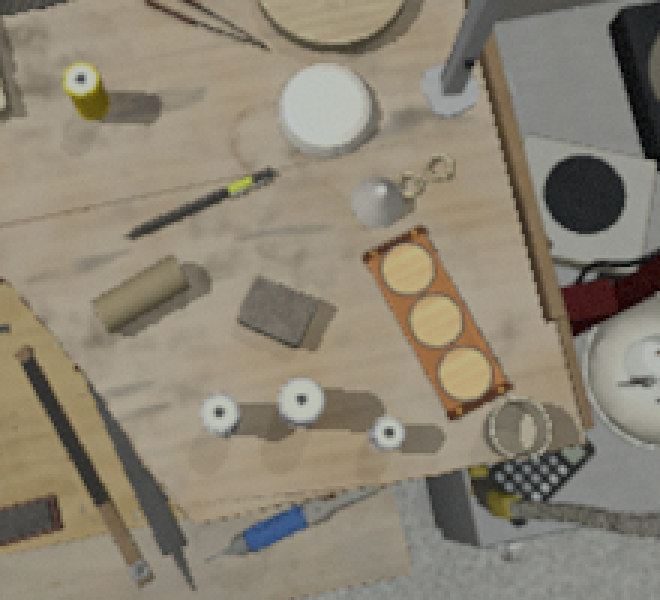

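View pics/cs.png

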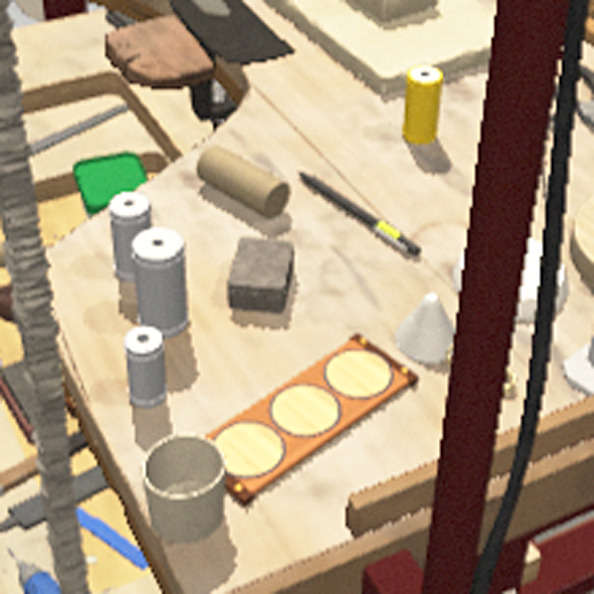

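The top view shows three steel flasks: middle at (303,248), tall at (331,244) and short at (359,254). The yellow cylinder at (260,140) is the look-alike and isn't meant. The board runs from (366,190) to (388,247), with the cone at (356,176) next to its upper end and the cup at (403,253). The dark box is at (322,215). Next I'll measure these positions.

```bash
cat > h.py <<'E'
from cell import *
import numpy as np, cv2
from scipy.spatial.transform import Rotation as R
def cloud(n,c=None):
    c=c or read_camera(n)
    K=c["K"]; z=c["z_map"]; v,u=np.mgrid[:z.shape[0],:z.shape[1]]
    p=np.stack([(u-K[0,2])/K[0,0]*z,(v-K[1,2])/K[1,1]*z,z],-1)
    P=p@R.from_euler("xyz",c["attitude"],degrees=True).as_matrix().T+c["origin"]
    P[z==0]=np.nan
    return c,P
def px(c,X):
    p=(np.asarray(X)-c["origin"])@R.from_euler("xyz",c["attitude"],degrees=True).as_matrix()
    return p[...,:2]/p[...,2:]*[c["K"][0,0],c["K"][1,1]]+c["K"][:2,2]
E
python3 - <<'E'
from h import *
np.set_printoptions(precision=4,suppress=True)
c,P=cloud("top")
np.save("top.npy",P)
for n,u,v in [("mid",303,248),("tall",331,244),("short",359,254),("cone",355,175),("cup",403,253),("box",322,215),("yellow",258,134),("bench",340,215),("bd0",366,201),("bd1",375,217),("bd2",385,235),("lampedge",425,245),("pole",430,210)]:
    print(n,P[v,u])
cs,Ps=cloud("side"); np.save("side.npy",Ps)
for n,u,v in [("mid",258,196),("tall",268,209),("short",263,246),("cone",370,230),("box",307,213),("bd0",343,258),("bd1",323,272),("bd2",302,286)]: print("side",n,Ps[v,u])
E
```

```text
mid [ 0.4255 -0.1348  0.0607]
tall [ 0.4376 -0.1967  0.0717]
short [ 0.4211 -0.2619  0.0483]
cone [ 0.6093 -0.2451  0.0354]
cup [ 0.4328 -0.3703  0.0065]
box [ 0.5084 -0.1721  0.0265]
yellow [ 0.6883 -0.0072  0.0614]
bench [ 0.5156 -0.2159 -0.0007]
bd0 [ 0.5527 -0.277   0.0089]
bd1 [ 0.5149 -0.3006  0.0072]
bd2 [ 0.4728 -0.3261  0.0074]
lampedge [ 0.4557 -0.4241  0.0004]
pole [ 0.5444 -0.4388 -0.0108]
side mid [ 0.426  -0.1379  0.0601]
side tall [ 0.4382 -0.1944  0.0709]
side short [ 0.4196 -0.2661  0.0511]
side cone [ 0.6113 -0.2504  0.0396]
side box [ 0.5148 -0.1612  0.0234]
side bd0 [ 0.5562 -0.2769  0.0067]
side bd1 [ 0.5142 -0.303   0.0071]
side bd2 [ 0.4735 -0.3266  0.0073]
```

Run:
```python
from h import *
np.set_printoptions(precision=4,suppress=True)
ct,P=cloud("top"); cs,S=cloud("side")
print("tcp px",px(ct,[.156,-.631,.22]),px(cs,[.156,-.631,.22]), px(ct,[0,0,0.1]))
# flask tops
def circ(P,x,y,z,r):
    out=[]
    m=(np.hypot(P[...,0]-x,P[...,1]-y)<r*1.3)&(abs(P[...,2]-z)<.006)
    q=P[m]; o,rr=cv2.minEnclosingCircle((q[:,:2]*1000).astype(np.float32))
    return len(q),q.mean(0),np.array(o)/1000,rr/1000,np.median(q[:,2])
for n,x,y,z,r in [("mid",.4255,-.136,.06,.0145),("tall",.438,-.1955,.07,.017),("short",.420,-.264,.05,.012)]:
    for k,c in (("top",P),("side",S)): print(n,k,*circ(c,x,y,z,r))
# board by colour
for k,c,Q in (("top",ct,P),("side",cs,S)):
    hsv=cv2.cvtColor(c["img"],cv2.COLOR_RGB2HSV)
    m=((Q[...,2]>0.003)&(Q[...,2]<.011)&(np.hypot(Q[...,0]-.514,Q[...,1]+.301)<.11)&(hsv[...,1]>75))
    m=m.astype(np.uint8)
    n,l,st,ce=cv2.connectedComponentsWithStats(m); i=1+np.argmax(st[1:,4]); q=Q[l==i]
    r=cv2.minAreaRect((q[:,:2]*1000).astype(np.float32)); print(k,len(q),r,np.median(q[:,2]),q.mean(0))
    # ring discs: yellow
    v=(l==i)
    # cone
    w=(np.hypot(Q[...,0]-.611,Q[...,1]+.248)<.035)&(Q[...,2]>.004); print("cone",cv2.minAreaRect((Q[w][:,:2]*1000).astype(np.float32)),Q[w].max(0))
    w=(np.hypot(Q[...,0]-.512,Q[...,1]+.168)<.045)&(abs(Q[...,2]-.024)<.005); print("box",cv2.minAreaRect((Q[w][:,:2]*1000).astype(np.float32)))
    w=(np.hypot(Q[...,0]-.425,Q[...,1]+.37)<.05)&(Q[...,2]>.03); print("cup",cv2.minAreaRect((Q[w][:,:2]*1000).astype(np.float32)),Q[w].max(0))
# obstacles
A=np.concatenate([P.reshape(-1,3),S.reshape(-1,3)]); A=A[~np.isnan(A[:,0])]
r=np.hypot(A[:,0],A[:,1]); m=(A[:,2]>.1)&(r<1.0)&(r>.25)&(A[:,1]<.3)
B=np.unique(np.round(A[m]/.05).astype(int),axis=0)*.05
from collections import defaultdict
d=defaultdict(list)
for b in B: d[(round(b[0],2),round(b[1],2))].append(round(b[2],2))
for k in sorted(d): print(k,min(d[k]),max(d[k]))
```

```text
tcp px [585.8096 424.9762] [-71.1426 474.0043] [214.8902 465.6007]
mid top 137 [ 0.428  -0.1349  0.0607] [ 0.4284 -0.1346] 0.014644827842712402 0.06103814452653
mid side 143 [ 0.4255 -0.1365  0.0591] [ 0.4261 -0.1346] 0.015649550437927245 0.059663919261425113
tall top 188 [ 0.441  -0.1952  0.0707] [ 0.4413 -0.1954] 0.017211469650268554 0.07094399294275183
tall side 228 [ 0.4385 -0.1972  0.0691] [ 0.4399 -0.1952] 0.019410045623779296 0.06963937753537339
short top 90 [ 0.4221 -0.2624  0.0507] [ 0.4223 -0.2624] 0.011774557113647461 0.050682076201905346
short side 143 [ 0.4198 -0.2642  0.0489] [ 0.4195 -0.2616] 0.012946079254150391 0.04943151461914752
top 1285 ((516.6416625976562, -300.467529296875), (151.55950927734375, 55.878482818603516), 30.849058151245117) 0.007146798034861845 [ 0.5156 -0.3014  0.0072]
cone ((610.5967407226562, -246.7359619140625), (60.28025436401367, 64.30657196044922), 79.90507507324219) [ 0.6438 -0.216   0.0424]
box ((514.70947265625, -171.77993774414062), (53.80910110473633, 40.46167755126953), 69.42304992675781)
cup ((432.51031494140625, -362.85040283203125), (
[... 2353 characters left out ...]
0.95), np.float64(-0.1)) 0.1 0.2
(np.float64(0.95), np.float64(-0.05)) 0.1 0.2
(np.float64(0.95), np.float64(0.0)) 0.1 0.15
(np.float64(0.95), np.float64(0.05)) 0.1 0.2
(np.float64(0.95), np.float64(0.1)) 0.1 0.15
(np.float64(0.95), np.float64(0.15)) 0.1 0.1
(np.float64(0.95), np.float64(0.2)) 0.1 0.3
(np.float64(0.95), np.float64(0.25)) 0.1 0.3
(np.float64(0.95), np.float64(0.3)) 0.1 0.15
(np.float64(1.0), np.float64(-0.15)) 0.1 0.15
(np.float64(1.0), np.float64(-0.1)) 0.1 0.15
(np.float64(1.0), np.float64(0.0)) 0.1 0.1
(np.float64(1.0), np.float64(0.05)) 0.1 0.1
(np.float64(1.0), np.float64(0.1)) 0.1 0.1
(np.float64(1.0), np.float64(0.15)) 0.1 0.3
(np.float64(1.0), np.float64(0.2)) 0.1 0.3
```

Run:
```python
from h import *
np.set_printoptions(precision=3,suppress=True)
ct,P=cloud("top"); cs,S=cloud("side")
A=np.concatenate([P.reshape(-1,3),S.reshape(-1,3)]); A=A[~np.isnan(A[:,0])]
for lo in np.arange(0,.9,.06):
    m=(A[:,2]>lo)&(A[:,2]<lo+.06)&(A[:,1]<-.39)&(A[:,0]>.15)&(A[:,0]<.47)&(A[:,1]>-.6)
    q=A[m]
    if len(q): print(round(lo,2),len(q),"min",q.min(0)[:2],"max",q.max(0)[:2],"rmin",np.hypot(q[:,0],q[:,1]).min())
# disc centres
for k,c,Q in (("top",ct,P),("side",cs,S)):
    hsv=cv2.cvtColor(c["img"],cv2.COLOR_RGB2HSV)
    for n,x,y in (("bd0",.5555,-.2765),("bd1",.515,-.3015),("bd2",.474,-.326)):
        near=np.hypot(Q[...,0]-x,Q[...,1]-y)<.034
        m=near&(hsv[...,2]>170)&(Q[...,2]>.002)&(Q[...,2]<.012)
        m2=cv2.connectedComponentsWithStats(m.astype(np.uint8)); i=1+np.argmax(m2[2][1:,4]); q=Q[m2[1]==i]
        # intersect rays with z=.006 : scale from camera
        o=c["origin"]; t=(.006-o[2])/(q[:,2]-o[2]); q=o+(q-o)*t[:,None]
        r=cv2.minAreaRect((q[:,:2]*1000).astype(np.float32))
        print(k,n,len(q),q.mean(0),r[0],r[1])
```

```text
0.0 670 min [ 0.357 -0.443] max [ 0.47 -0.39] rmin 0.5605878570288138
0.06 408 min [ 0.356 -0.448] max [ 0.375 -0.43 ] rmin 0.5606655228347245
0.12 499 min [ 0.356 -0.452] max [ 0.375 -0.435] rmin 0.5645727314342686
0.18 653 min [ 0.358 -0.455] max [ 0.377 -0.438] rmin 0.5686345526532794
0.24 834 min [ 0.358 -0.455] max [ 0.377 -0.438] rmin 0.5672759120130281
0.3 1036 min [ 0.359 -0.455] max [ 0.377 -0.437] rmin 0.5676171996628753
0.36 1396 min [ 0.359 -0.463] max [ 0.378 -0.44 ] rmin 0.5702284872336532
0.42 2017 min [ 0.361 -0.474] max [ 0.379 -0.448] rmin 0.5786165606940307
0.48 847 min [ 0.364 -0.48 ] max [ 0.381 -0.459] rmin 0.5891175096140915
0.54 29 min [ 0.368 -0.472] max [ 0.378 -0.469] rmin 0.5968476790550984
top bd0 198 [ 0.558 -0.276  0.006] (559.5015258789062, -275.8774719238281) (37.772125244140625, 36.8536491394043)
top bd1 203 [ 0.516 -0.3    0.006] (516.36376953125, -299.6751403808594) (36.86808776855469, 36.71405029296875)
top bd2 208 [ 0.475 -0.325  0.006] (475.2666320800781, -325.0989685058594) (38.66791915893555, 36.129207611083984)
side bd0 647 [ 0.552 -0.278  0.006] (552.3973388671875, -276.83648681640625) (62.7567253112793, 55.44578170776367)
side bd1 795 [ 0.514 -0.302  0.006] (514.4598999023438, -300.5934753417969) (69.23748779296875, 53.27896499633789)
side bd2 693 [ 0.479 -0.324  0.006] (477.01751708984375, -323.3017883300781) (60.238014221191406, 53.97364044189453)
```

{"api": "arm_command", "payload": {"targets": [[[0,-0.03,-0.01,0,0,8,-1],[0,-0.06,-0.02,0,0,16,-1],[0,-0.09,-0.03,0,0,24,-1],[0,-0.12,-0.037,0,0,32,-1],[0,-0.15,-0.037,0,0,40,-1],[0,-0.18,-0.037,0,0,48,-1],[0,-0.2,-0.037,0,0,56,-1],[0,-0.205,-0.037,0,0,60,-1],[0,-0.205,-0.037,0,0,60,-1],[0,-0.205,-0.037,0,0,60,-1]]]}}

```text
time_s: 2.0
tool_pos: [0.1066, -0.4324, 0.2598]
tool_rot: [180.0, -0.0, -46.0]
force: [0.0, -0.9, 0.1]
grip_width: 0.087
```

```bash
cat >> h.py <<'E'
def rel(*wps):
    o=get_obs(); p=np.array(o["tool_pos"]); Rm=R.from_euler("xyz",o["tool_rot"],degrees=True)
    print("t",round(o["time_s"],2),"p",p.round(4),"rot",np.round(o["tool_rot"],2),"grip",round(o["grip_width"],4),"F",np.round(o["force"],1))
    for w in wps:
        d=Rm.inv().apply(np.array(w[:3])-p)
        r=(Rm.inv()*R.from_euler("xyz",[180,0,w[3]],degrees=True)).as_rotvec(degrees=True)
        print(w,"->",d.round(4),r.round(1))
E
python3 - <<'E'
from h import *
w=[(.44*np.cos(np.radians(a)),.44*np.sin(np.radians(a)),.26,-46) for a in (-68,-60,-52,-44,-36)]+[(.421,-.262,.16,30.8)]
rel(*w); print(get_obs()["qpos"])
E
```

```text
t 2.0 p [ 0.1066 -0.4324  0.2598] rot [ 1.7997e+02 -5.0000e-02 -4.6050e+01] grip 0.087 F [ 0.  -0.9  0.1]
(np.float64(0.16482690110300127), np.float64(-0.40796089600938645), 0.26, -46) -> [ 0.0228 -0.0589 -0.0002] [ 0. -0. -0.]
(np.float64(0.22000000000000006), np.float64(-0.381051177665153), 0.26, -46) -> [ 0.0417 -0.1173 -0.0002] [ 0. -0. -0.]
(np.float64(0.27089104914328965), np.float64(-0.3467247315869577), 0.26, -46) -> [ 0.0524 -0.1777 -0.0002] [ 0. -0. -0.]
(np.float64(0.3165095121490065), np.float64(-0.30564968300195877), 0.26, -46) -> [ 5.450e-02 -2.391e-01 -2.000e-04] [ 0. -0. -0.]
(np.float64(0.35596747752497687), np.float64(-0.2586255110086882), 0.26, -46) -> [ 4.800e-02 -3.001e-01 -3.000e-04] [ 0. -0. -0.]
(0.421, -0.262, 0.16, 30.8) -> [ 0.0955 -0.3447  0.0997] [  0.1  -0.  -76.8]
[ 75.5223185   -7.50449419  -2.53156152 107.01256443  -0.32898391
  80.4297301  -62.97838547]
```

{"api": "arm_command", "payload": {"targets": [[[0.012,-0.03,0,0,0,0,-1],[0.023,-0.059,0,0,0,0,-1],[0.033,-0.088,0,0,0,0,-1],[0.042,-0.117,0,0,0,0,-1],[0.048,-0.147,0,0,0,0,-1],[0.052,-0.178,0,0,0,0,-1],[0.054,-0.208,0,0,0,0,-1],[0.054,-0.239,0,0,0,0,-1],[0.052,-0.27,0,0,0,0,-1],[0.048,-0.3,0,0,0,0,-1]]]}}

```text
time_s: 3.0
tool_pos: [0.3576, -0.2581, 0.2594]
tool_rot: [-180.0, 0.0, -46.0]
force: [0.9, 0.3, -0.5]
grip_width: 0.0869
```

Run:
```python
from h import *
rel((.421,-.262,.14,30.8)); print(get_obs()["qpos"])
```

```text
t 3.0 p [ 0.3576 -0.2581  0.2594] rot [-1.7996e+02  1.0000e-02 -4.6040e+01] grip 0.0869 F [ 0.9  0.3 -0.5]
(0.421, -0.262, 0.14, 30.8) -> [ 0.0468 -0.0429  0.1195] [ -0.   -0.  -76.8]
[  60.01701798   -7.89803165  -24.79304123  106.76810962   -3.39043513
   80.42427632 -100.04055244]
```

{"api": "arm_command", "payload": {"targets": [[[0.0,0,0.01,0,0,-8.5,-0.3],[0.01,-0.01,0.02,0,0,-17,-0.3],[0.02,-0.02,0.03,0,0,-25.5,-0.3],[0.03,-0.03,0.05,0,0,-34,-0.3],[0.04,-0.04,0.07,0,0,-42.5,-0.3],[0.047,-0.043,0.09,0,0,-51,-0.3],[0.047,-0.043,0.11,0,0,-59.5,-0.3],[0.047,-0.043,0.12,0,0,-68,-0.3],[0.047,-0.043,0.12,0,0,-76.8,-0.3],[0.047,-0.043,0.12,0,0,-76.8,-0.3]]]}}

```text
time_s: 4.0
tool_pos: [0.4199, -0.2629, 0.1388]
tool_rot: [-179.9, -0.0, 30.8]
force: [0.5, -0.4, -0.6]
grip_width: 0.0564
```

Run:
```python
from h import *
c=read_camera("side"); cv2.imwrite("pics/s1.png",c["img"][:,:,::-1])
c=read_camera("top"); cv2.imwrite("pics/t1.png",c["img"][:,:,::-1])
rel((.421,-.262,.14,30.8),(.421,-.262,.02,30.8)); print(get_obs()["qpos"])
```

```text
t 4.1 p [ 0.4202 -0.2632  0.1396] rot [-1.80e+02 -3.00e-02  3.05e+01] grip 0.0566 F [-0.   0.3  0.6]
(0.421, -0.262, 0.14, 30.8) -> [ 0.0013 -0.0006 -0.0004] [-0.  -0.  -0.3]
(0.421, -0.262, 0.02, 30.8) -> [ 0.0013 -0.0006  0.1196] [-0.  -0.  -0.3]
[ 55.67969692   4.48425402 -27.62395623 109.86432491   2.24550977
  66.16457339 -32.28033426]
```

View pics/s1.png

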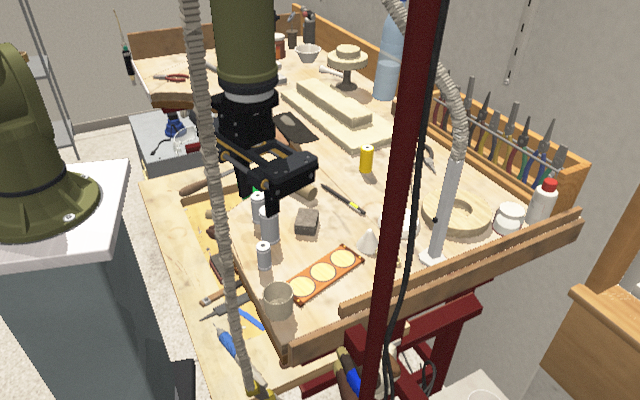

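View pics/t1.png

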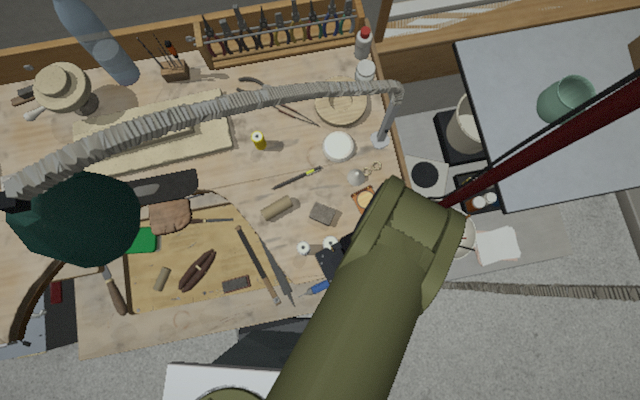

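Run:
```python
from h import *
from scipy.spatial import cKDTree
np.set_printoptions(precision=3,suppress=True)
T0=np.load("top.npy"); S0=np.load("side.npy")
ct,P=cloud("top"); cs,S=cloud("side")
print(px(cs,[.42,-.263,.14]),px(ct,[.42,-.263,.14]))
arm=[]
for a,b,c in ((T0,P,ct),(S0,S,cs)):
    o=c["origin"]; d=np.linalg.norm(a-o,axis=-1)-np.linalg.norm(b-o,axis=-1)
    arm.append(b[(d>.03)])
stat=np.concatenate([T0.reshape(-1,3),S0.reshape(-1,3)]); stat=stat[~np.isnan(stat[:,0])]
stat=stat[(stat[:,2]>.1)&(np.hypot(stat[:,0],stat[:,1])>.3)]
for a in arm:
    print(len(a),np.nanmin(a,0),np.nanmax(a,0))
    d,i=cKDTree(stat).query(a); j=np.argsort(d)[:1]; print(d[j],a[j],stat[i[j]])
    r=np.hypot(a[:,0],a[:,1]); 
    for lo in np.arange(.1,.8,.1):
        m=(a[:,2]>lo)&(a[:,2]<lo+.1)
        if m.any(): print(round(lo,1),a[m].min(0),a[m].max(0))
```

```text
[259.424 202.285] [364.052 252.114]
23587 [ 0.229 -1.668 -1.425] [ 2.347 -0.144  0.622]
[0.15] [[ 0.473 -0.241  0.514]] [[ 0.572 -0.129  0.493]]
0.2 [ 0.357 -0.216  0.222] [ 0.431 -0.168  0.299]
0.3 [ 0.409 -0.224  0.301] [ 0.439 -0.206  0.313]
0.4 [ 0.389 -0.226  0.488] [ 0.45  -0.201  0.499]
0.5 [ 0.276 -0.318  0.503] [ 0.477 -0.144  0.6  ]
0.6 [ 0.28 -0.23  0.6 ] [ 0.333 -0.147  0.622]
14147 [-0.821 -0.364 -0.942] [0.498 2.451 0.44 ]
[0.097] [[ 0.434 -0.364  0.236]] [[ 0.373 -0.439  0.238]]
0.1 [ 0.07  -0.307  0.139] [0.447 0.    0.2  ]
0.2 [ 0.069 -0.364  0.2  ] [0.498 0.007 0.3  ]
0.3 [ 0.03  -0.305  0.3  ] [0.457 0.04  0.4  ]
0.4 [ 0.383 -0.302  0.4  ] [ 0.465 -0.241  0.44 ]
```

Run:
```python
from h import *
from scipy.spatial import cKDTree
np.set_printoptions(precision=3,suppress=True)
T0=np.load("top.npy"); S0=np.load("side.npy")
ct,P=cloud("top"); cs,S=cloud("side")
arm=[]
for a,b,c in ((T0,P,ct),(S0,S,cs)):
    o=c["origin"]; d=np.linalg.norm(a-o,axis=-1)-np.linalg.norm(b-o,axis=-1)
    q=b[(d>.03)]; arm.append(q[(q[:,2]>.1)&(q[:,0]>.2)&(q[:,1]<0)&(q[:,1]>-.5)])
arm=np.concatenate(arm)
np.save("arm.npy",arm)
tcp=get_obs()["tool_pos"]
stat=np.concatenate([T0.reshape(-1,3),S0.reshape(-1,3)]); stat=stat[~np.isnan(stat[:,0])]
stat=stat[(stat[:,2]>.12)&(np.hypot(stat[:,0],stat[:,1])>.3)&(stat[:,0]<.9)]
L=stat[(stat[:,0]>.5)&(stat[:,1]>-.35)&(stat[:,1]<0)]
for lo in np.arange(.1,.65,.05):
    m=(L[:,2]>lo)&(L[:,2]<lo+.05)
    if m.any(): print("lamp",round(lo,2),L[m].min(0),L[m].max(0))
for n,t in (("tall",(.557,-.276,.04)),("tallhi",(.557,-.276,.13)),("mid",(.5155,-.3,.13)),("short",(.474,-.325,.13))):
    a=arm+np.array(t)-tcp
    d,i=cKDTree(stat).query(a); j=np.argmin(d); print(n,d[j],a[j],stat[i[j]])
for lo in np.arange(0,.5,.04):
    m=(arm[:,2]-tcp[2]>lo)&(arm[:,2]-tcp[2]<lo+.04)
    if m.any(): print("arm rel",round(lo,2),(arm[m]-tcp).min(0),(arm[m]-tcp).max(0))
```

```text
lamp 0.1 [ 0.703 -0.316  0.12 ] [ 0.725 -0.296  0.15 ]
lamp 0.15 [ 0.703 -0.317  0.15 ] [ 0.725 -0.295  0.2  ]
lamp 0.2 [ 0.702 -0.316  0.2  ] [ 0.725 -0.294  0.25 ]
lamp 0.25 [ 0.686 -0.313  0.25 ] [ 0.723 -0.276  0.3  ]
lamp 0.3 [ 0.657 -0.296  0.3  ] [ 0.711 -0.236  0.35 ]
lamp 0.35 [ 0.622 -0.254  0.35 ] [ 0.681 -0.185  0.4  ]
lamp 0.4 [ 0.594 -0.205  0.4  ] [ 0.647 -0.153  0.45 ]
lamp 0.45 [ 0.554 -0.162  0.45 ] [ 0.617 -0.107  0.5  ]
lamp 0.5 [ 0.517 -0.122  0.5  ] [ 0.58  -0.065  0.55 ]
lamp 0.55 [ 0.5   -0.078  0.55 ] [ 0.538 -0.023  0.591]
tall 0.054696828938690385 [ 0.605 -0.249  0.421] [ 0.632 -0.208  0.398]
tallhi 0.05377802657565271 [ 0.601 -0.256  0.396] [ 0.639 -0.219  0.384]
mid 0.05281892471067425 [ 0.534 -0.4    0.235] [ 0.551 -0.45   0.235]
short 0.0505794222588398 [ 0.522 -0.408  0.238] [ 0.548 -0.452  0.241]
arm rel 0.0 [-0.03  -0.043  0.   ] [0.027 0.03  0.04 ]
arm rel 0.04 [-0.052 -0.094  0.04 ] [0.073 0.035 0.08 ]
arm rel 0.08 [-0.08 -0.1   0.08] [0.078 0.097 0.12 ]
arm rel 0.12 [-0.051 -0.032  0.12 ] [0.035 0.053 0.16 ]
arm rel 0.16 [-0.052 -0.04   0.16 ] [0.037 0.058 0.2  ]
arm rel 0.2 [-0.039 -0.04   0.2  ] [0.036 0.005 0.24 ]
arm rel 0.24 [-0.037 -0.039  0.24 ] [0.044 0.02  0.28 ]
arm rel 0.28 [-0.037 -0.039  0.28 ] [ 0.034 -0.003  0.3  ]
arm rel 0.32 [-0.029  0.043  0.349] [0.019 0.062 0.359]
arm rel 0.36 [-0.047 -0.054  0.36 ] [0.056 0.07  0.4  ]
arm rel 0.4 [-0.126 -0.051  0.4  ] [0.047 0.111 0.44 ]
arm rel 0.44 [-0.142  0.012  0.44 ] [-0.046  0.119  0.48 ]
arm rel 0.48 [-0.132  0.06   0.48 ] [-0.126  0.091  0.482]
```

{"api": "arm_command", "payload": {"targets": [[[0.001,-0.001,0.03,0,0,0,-0.3],[0.001,-0.001,0.06,0,0,0,-0.3],[0.001,-0.001,0.09,0,0,0,-0.3],[0.001,-0.001,0.115,0,0,0,-0.3],[0.001,-0.001,0.125,0,0,0,-0.3],[0.001,-0.001,0.125,0,0,0,-0.3]]]}}

```text
time_s: 4.9
tool_pos: [0.4192, -0.261, 0.0136]
tool_rot: [-179.9, 0.1, 30.6]
force: [0.2, -0.7, 0.2]
grip_width: 0.0565
```

{"api": "arm_command", "payload": {"newtons": 20, "targets": [[[0,0,0,0,0,0,0.9],[0,0,0,0,0,0,0.9],[0,0,0,0,0,0,0.9],[0,0,0,0,0,0,0.9],[0,0,0,0,0,0,0.9],[0,0,0,0,0,0,0.9]]]}}

```text
time_s: 5.5
tool_pos: [0.4202, -0.2617, 0.015]
tool_rot: [180.0, -0.0, 30.7]
force: [-0.1, 0.8, 3.2]
grip_width: 0.0234
```

Run:
```python
from h import *
rel((.4743,-.3249,.11,30.8))
```

```text
t 5.5 p [ 0.4202 -0.2617  0.015 ] rot [179.97  -0.    30.65] grip 0.0234 F [-0.1  0.8  3.2]
(0.4743, -0.3249, 0.11, 30.8) -> [ 0.0143  0.082  -0.095 ] [ 0.  -0.  -0.1]
```

{"api": "arm_command", "payload": {"targets": [[[0,0,-0.02,0,0,0,0.9],[0,0,-0.04,0,0,0,0.9],[0,0,-0.06,0,0,0,0.9],[0.004,0.02,-0.07,0,0,0,0.9],[0.008,0.04,-0.07,0,0,0,0.9],[0.011,0.06,-0.07,0,0,0,0.9],[0.013,0.075,-0.07,0,0,0,0.9],[0.014,0.082,-0.07,0,0,0,0.9],[0.014,0.082,-0.06,0,0,0,0.9],[0.014,0.082,-0.06,0,0,0,0.9]]]}}

```text
time_s: 6.5
tool_pos: [0.4723, -0.3236, 0.0725]
tool_rot: [-179.8, 0.1, 30.7]
force: [-0.1, 0.5, -0.5]
grip_width: 0.023
```

Run:
```python
from h import *
c=read_camera("side"); cv2.imwrite("pics/s2.png",cv2.resize(c["img"][140:340,200:420,::-1],None,fx=3,fy=3))
rel((.4743,-.3249,.022,30.8))
```

```text
t 6.55 p [ 0.4725 -0.3236  0.0731] rot [-1.7982e+02  7.0000e-02  3.0690e+01] grip 0.0233 F [ 0.5 -0.3 -1. ]
(0.4743, -0.3249, 0.022, 30.8) -> [0.0009 0.0022 0.0511] [-0.2  0.1 -0.1]
```

View pics/s2.png

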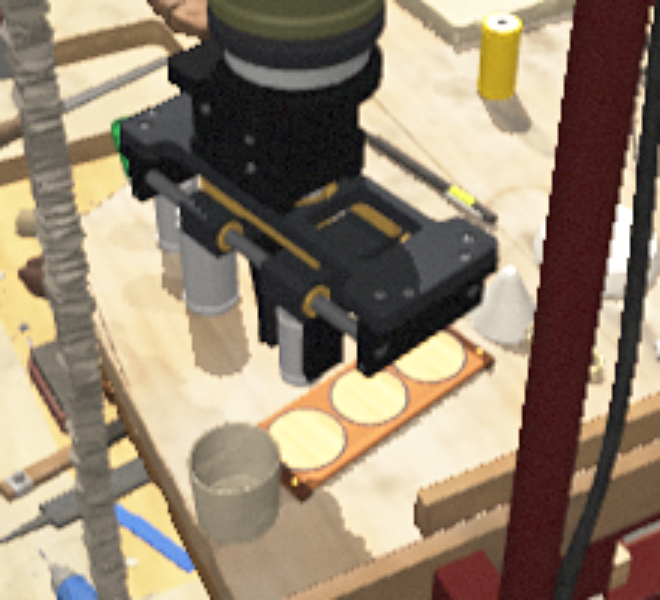

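{"api": "arm_command", "payload": {"targets": [[[0.001,0.002,0.02,0,0,0,0.9],[0.001,0.002,0.035,0,0,0,0.9],[0.001,0.002,0.045,0,0,0,0.9],[0.001,0.002,0.05,0,0,0,0.9],[0.001,0.002,0.052,0,0,0,0.9],[0.001,0.002,0.052,0,0,0,0.9],[0.001,0.002,0.052,0,0,0,0.9]]]}}

```text
time_s: 7.25
tool_pos: [0.4762, -0.3265, 0.0232]
tool_rot: [179.9, -0.0, 30.7]
force: [-0.5, 0.5, -1.7]
grip_width: 0.0232
```

Run:
```python
from h import *
rel((.4743,-.3249,.021,30.8))
```

```text
t 7.25 p [ 0.4762 -0.3265  0.0232] rot [ 1.7994e+02 -2.0000e-02  3.0650e+01] grip 0.0232 F [-0.5  0.5 -1.7]
(0.4743, -0.3249, 0.021, 30.8) -> [-0.0008 -0.0023  0.0021] [ 0.1 -0.  -0.1]
```

{"api": "arm_command", "payload": {"targets": [[[-0.001,-0.001,0.002,0,0,0,0.9],[-0.001,-0.001,0.003,0,0,0,0.9],[-0.001,-0.001,0.003,0,0,0,0.9]]]}}

```text
time_s: 7.55
tool_pos: [0.4749, -0.3262, 0.021]
tool_rot: [179.9, -0.0, 30.7]
force: [-2.6, 0.7, 5.7]
grip_width: 0.0233
```

{"api": "arm_command", "payload": {"targets": [[[0,0,0,0,0,0,0.3],[0,0,0,0,0,0,0.1],[0,0,0,0,0,0,-0.1],[0,0,0,0,0,0,-0.3],[0,0,0,0,0,0,-0.3],[0,0,-0.03,0,0,0,-0.3],[0,0,-0.07,0,0,0,-0.3],[0,0,-0.11,0,0,0,-0.3],[0,0,-0.12,0,0,0,-0.3],[0,0,-0.12,0,0,0,-0.3]]]}}

```text
time_s: 8.55
tool_pos: [0.4757, -0.3267, 0.1417]
tool_rot: [179.8, -0.1, 30.7]
force: [0.4, 0.3, -0.4]
grip_width: 0.0563
```

Run:
```python
from h import *
c=read_camera("side"); cv2.imwrite("pics/s3.png",cv2.resize(c["img"][140:340,200:420,::-1],None,fx=3,fy=3))
rel((.4405,-.1953,.142,30.8))
```

```text
t 8.6 p [ 0.4744 -0.326   0.1396] rot [179.95   0.    30.65] grip 0.0564 F [ 0.5 -0.1 -0.8]
(0.4405, -0.1953, 0.142, 30.8) -> [ 0.0374 -0.1297 -0.0025] [ 0.   0.  -0.1]
```

View pics/s3.png

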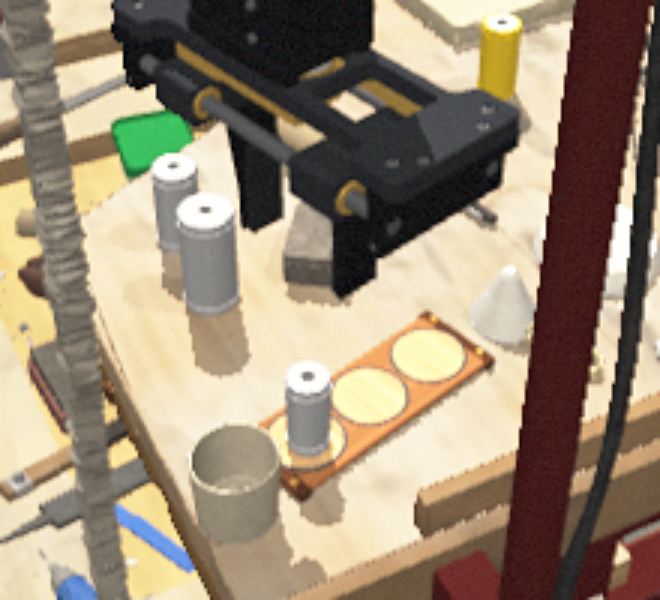

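{"api": "arm_command", "payload": {"targets": [[[0.005,-0.02,0,0,0,-5,-0.2],[0.012,-0.045,0,0,0,-10,-0.2],[0.02,-0.07,0,0,0,-15,-0.2],[0.028,-0.095,0,0,0,-20,-0.2],[0.034,-0.118,0,0,0,-24,-0.2],[0.037,-0.13,0,0,0,-24,-0.2],[0.037,-0.13,0,0,0,-24,-0.2],[0.037,-0.13,0,0,0,-24,-0.2]]]}}

```text
time_s: 9.4
tool_pos: [0.4397, -0.1961, 0.139]
tool_rot: [-180.0, 0.0, 54.6]
force: [0.2, 0.9, -0.5]
grip_width: 0.0521
```

Run:
```python
from h import *
rel((.4405,-.1953,.027,54.8))
c,P=cloud("side")
m=(np.hypot(P[...,0]-.475,P[...,1]+.325)<.025)&(abs(P[...,2]-.056)<.006); print("short",P[m].mean(0),cv2.minEnclosingCircle((P[m][:,:2]*1000).astype(np.float32)))
```

```text
t 9.4 p [ 0.4397 -0.1961  0.139 ] rot [-1.7999e+02  3.0000e-02  5.4550e+01] grip 0.0521 F [ 0.2  0.9 -0.5]
(0.4405, -0.1953, 0.027, 54.8) -> [0.0011 0.0002 0.112 ] [-0.   0.  -0.2]
short [ 0.47409371 -0.3286798   0.05476381] ((475.5188293457031, -326.5838928222656), 13.199260711669922)
```

{"api": "arm_command", "payload": {"targets": [[[0.001,0,0.03,0,0,0,-0.2],[0.001,0,0.06,0,0,0,-0.2],[0.001,0,0.09,0,0,0,-0.2],[0.001,0,0.105,0,0,0,-0.2],[0.001,0,0.112,0,0,0,-0.2],[0.001,0,0.112,0,0,0,-0.2]]]}}

```text
time_s: 10.05
tool_pos: [0.4401, -0.1948, 0.0267]
tool_rot: [-179.9, -0.0, 54.6]
force: [-0.3, -0.1, 0.3]
grip_width: 0.0523
```

{"api": "arm_command", "payload": {"newtons": 25, "targets": [[[0,0,0,0,0,0,0.9],[0,0,0,0,0,0,0.9],[0,0,0,0,0,0,0.9],[0,0,0,0,0,0,0.9],[0,0,0,0,0,0,0.9]]]}}

```text
time_s: 10.55
tool_pos: [0.4405, -0.1943, 0.0282]
tool_rot: [180.0, 0.0, 54.7]
force: [-2.3, 1.5, 6.5]
grip_width: 0.0335
```

Run:
```python
from h import *
rel((.4405,-.1953,.14,54.8),(.5567,-.2757,.13,30.8))
```

```text
t 10.55 p [ 0.4405 -0.1943  0.0282] rot [1.7999e+02 3.0000e-02 5.4660e+01] grip 0.0335 F [-2.3  1.5  6.5]
(0.4405, -0.1953, 0.14, 54.8) -> [-0.0009  0.0005 -0.1118] [ 0.   0.  -0.1]
(0.5567, -0.2757, 0.13, 30.8) -> [ 0.0008  0.1418 -0.1017] [ 0.   0.  23.9]
```

{"api": "arm_command", "payload": {"targets": [[[0,0,-0.03,0,0,0,0.9],[0,0,-0.06,0,0,0,0.9],[0,0.01,-0.085,0,0,4,0.9],[0,0.03,-0.095,0,0,8,0.9],[0,0.06,-0.1,0,0,12,0.9],[0,0.09,-0.1,0,0,16,0.9],[0.001,0.115,-0.1,0,0,20,0.9],[0.001,0.135,-0.1,0,0,24,0.9],[0.001,0.142,-0.09,0,0,24,0.9],[0.001,0.142,-0.08,0,0,24,0.9]]]}}

```text
time_s: 11.55
tool_pos: [0.5569, -0.2758, 0.1061]
tool_rot: [-180.0, 0.0, 30.7]
force: [-0.8, -0.1, -2.1]
grip_width: 0.0335
```

Run:
```python
from h import *
c=read_camera("side"); cv2.imwrite("pics/s4.png",c["img"][...,::-1])
rel((.5567,-.2757,.0345,30.8)); print(get_obs()["qpos"])
```

```text
t 11.6 p [ 0.5549 -0.2746  0.1039] rot [-1.7975e+02  1.4000e-01  3.0750e+01] grip 0.0337 F [-1.3  0.4 -4.2]
(0.5567, -0.2757, 0.0345, 30.8) -> [0.0012 0.0022 0.0694] [-0.3  0.1 -0.1]
[ 47.48271722  22.21056139 -29.16058042  94.74438452  11.54649321
  66.3587643  -43.82562479]
```

View pics/s4.png

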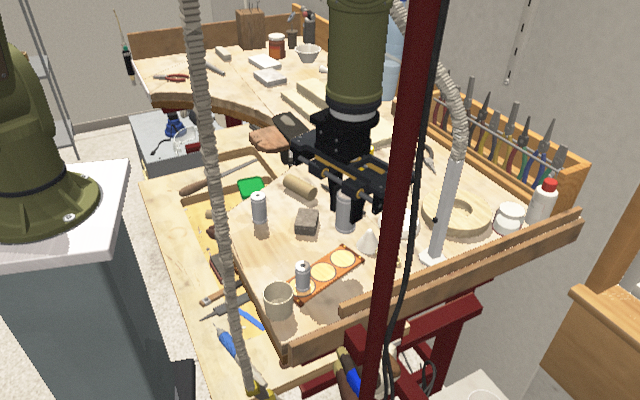

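{"api": "arm_command", "payload": {"targets": [[[0.0,0.001,0.025,0,0,0,0.9],[0.0,0.001,0.045,0,0,0,0.9],[0.0,0.001,0.058,0,0,0,0.9],[0.0,0.001,0.066,0,0,0,0.9],[0.0,0.001,0.069,0,0,0,0.9],[0.0,0.001,0.07,0,0,0,0.9],[0.0,0.001,0.07,0,0,0,0.9]]]}}

```text
time_s: 12.3
tool_pos: [0.558, -0.2767, 0.0383]
tool_rot: [179.9, -0.0, 30.7]
force: [-0.7, -0.9, -2.9]
grip_width: 0.0334
```

Run:
```python
from h import *
rel((.5567,-.2757,.0345,30.8))
```

```text
t 12.3 p [ 0.558  -0.2767  0.0383] rot [ 1.7993e+02 -3.0000e-02  3.0670e+01] grip 0.0334 F [-0.7 -0.9 -2.9]
(0.5567, -0.2757, 0.0345, 30.8) -> [-0.0006 -0.0015  0.0038] [ 0.1 -0.  -0.1]
```

{"api": "arm_command", "payload": {"targets": [[[0,-0.001,0.002,0,0,0,0.9],[0,-0.001,0.004,0,0,0,0.9],[0,-0.001,0.004,0,0,0,0.9]]]}}

```text
time_s: 12.6
tool_pos: [0.5574, -0.2757, 0.0343]
tool_rot: [179.9, -0.0, 30.7]
force: [-0.8, 1.6, 2.2]
grip_width: 0.0335
```

Contact shows as Fz +2.2, against −2.9 while carrying. Releasing now.

{"api": "arm_command", "payload": {"targets": [[[0,0,0,0,0,0,0.1],[0,0,0,0,0,0,0],[0,0,0,0,0,0,-0.1],[0,0,0,0,0,0,-0.2],[0,0,0,0,0,0,-0.3],[0,0,-0.03,0,0,0,-0.3],[0,0,-0.07,0,0,0,-0.3],[0,0,-0.1,0,0,0,-0.3],[0,0,-0.11,0,0,0,-0.3],[0,0,-0.11,0,0,0,-0.3]]]}}

```text
time_s: 13.6
tool_pos: [0.5579, -0.2761, 0.1452]
tool_rot: [179.8, -0.1, 30.6]
force: [-0.4, 0.8, -0.6]
grip_width: 0.0567
```

Run:
```python
from h import *
rel((.4272,-.1346,.142,30.8),(.4272,-.1346,.142,54.8))
```

```text
t 13.6 p [ 0.5579 -0.2761  0.1452] rot [ 1.7983e+02 -8.0000e-02  3.0650e+01] grip 0.0567 F [-0.4  0.8 -0.6]
(0.4272, -0.1346, 0.142, 30.8) -> [-0.0403 -0.1884  0.0026] [ 0.2 -0.1 -0.2]
(0.4272, -0.1346, 0.142, 54.8) -> [-0.0403 -0.1884  0.0026] [  0.2  -0.  -24.2]
```

{"api": "arm_command", "payload": {"targets": [[[-0.005,-0.02,0,0,0,0,-0.25],[-0.01,-0.05,0,0,0,0,-0.25],[-0.017,-0.08,0,0,0,0,-0.25],[-0.024,-0.11,0,0,0,0,-0.25],[-0.03,-0.14,0,0,0,0,-0.25],[-0.036,-0.165,0,0,0,0,-0.25],[-0.04,-0.182,0,0,0,0,-0.25],[-0.04,-0.188,0,0,0,0,-0.25],[-0.04,-0.188,0,0,0,0,-0.25],[-0.04,-0.188,0,0,0,0,-0.25]]]}}

```text
time_s: 14.6
tool_pos: [0.4269, -0.1349, 0.1431]
tool_rot: [-180.0, -0.0, 30.6]
force: [0.3, 0.5, -0.5]
grip_width: 0.0544
```

Run:
```python
from h import *
np.set_printoptions(precision=4,suppress=True)
c,P=cloud("side"); cv2.imwrite("pics/s5.png",cv2.resize(c["img"][140:340,200:420,::-1],None,fx=3,fy=3))
rel((.4272,-.1346,.02,30.8))
for n,x,y,z in (("short",.475,-.325,.056),("tall",.557,-.276,.076)):
    m=(np.hypot(P[...,0]-x,P[...,1]-y)<.028)&(abs(P[...,2]-z)<.006); print(n,P[m].mean(0),cv2.minEnclosingCircle((P[m][:,:2]*1000).astype(np.float32)))
```

```text
t 14.65 p [ 0.4271 -0.135   0.1432] rot [-179.98   -0.01   30.61] grip 0.0545 F [-0.   0.1  0.1]
(0.4272, -0.1346, 0.02, 30.8) -> [ 0.0003 -0.0002  0.1232] [-0.  -0.  -0.2]
short [ 0.4743 -0.3286  0.0548] ((474.1120300292969, -325.72564697265625), 13.224889755249023)
tall [ 0.5557 -0.2788  0.0751] ((555.6157836914062, -276.6274719238281), 17.873567581176758)
```

View pics/s5.png

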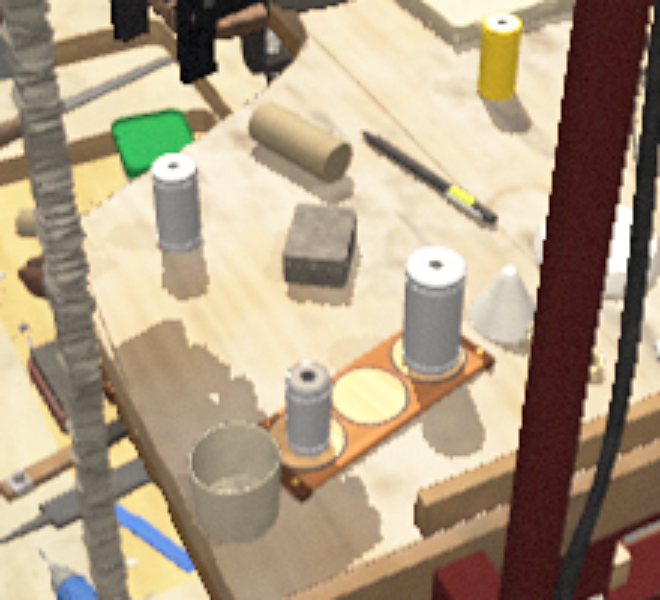

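The tall flask, in crop pixels at about (434,310), and the short one at (308,405) stand upright inside their marks, within about 2 mm. The box hasn't moved. Next I'll pick up the middle flask at (177,200).

{"api": "arm_command", "payload": {"targets": [[[0,0,0.03,0,0,0,-0.25],[0,0,0.06,0,0,0,-0.25],[0,0,0.09,0,0,0,-0.25],[0,0,0.115,0,0,0,-0.25],[0,0,0.122,0,0,0,-0.25],[0,0,0.122,0,0,0,-0.25]]]}}

```text
time_s: 15.25
tool_pos: [0.4263, -0.1342, 0.0207]
tool_rot: [-179.9, 0.0, 30.6]
force: [0.2, 0.2, 0.1]
grip_width: 0.0545
```

{"api": "arm_command", "payload": {"newtons": 20, "targets": [[[0,0,0,0,0,0,0.9],[0,0,0,0,0,0,0.9],[0,0,0,0,0,0,0.9],[0,0,0,0,0,0,0.9],[0,0,0,0,0,0,0.9]]]}}

```text
time_s: 15.75
tool_pos: [0.427, -0.1344, 0.0222]
tool_rot: [179.9, -0.0, 30.7]
force: [-1.0, 0.3, 4.6]
grip_width: 0.0283
```

Run:
```python
from h import *
rel((.515,-.3007,.13,30.8))
```

```text
t 15.75 p [ 0.427  -0.1344  0.0222] rot [ 1.7995e+02 -1.0000e-02  3.0660e+01] grip 0.0283 F [-1.   0.3  4.6]
(0.515, -0.3007, 0.13, 30.8) -> [-0.0091  0.188  -0.1076] [ 0.1 -0.  -0.1]
```

{"api": "arm_command", "payload": {"targets": [[[0,0,-0.03,0,0,0,0.9],[0,0,-0.06,0,0,0,0.9],[0,0.01,-0.09,0,0,0,0.9],[-0.002,0.035,-0.105,0,0,0,0.9],[-0.004,0.07,-0.107,0,0,0,0.9],[-0.006,0.105,-0.107,0,0,0,0.9],[-0.008,0.14,-0.107,0,0,0,0.9],[-0.009,0.17,-0.107,0,0,0,0.9],[-0.009,0.185,-0.107,0,0,0,0.9],[-0.009,0.188,-0.107,0,0,0,0.9]]]}}

```text
time_s: 16.75
tool_pos: [0.5148, -0.3026, 0.1279]
tool_rot: [-180.0, 0.0, 30.5]
force: [0.5, 0.3, -1.1]
grip_width: 0.0285
```

{"api": "arm_command", "payload": {"targets": [[[0,0,0,0,0,0,0.9],[0,0,0.01,0,0,0,0.9],[0,0,0.02,0,0,0,0.9],[0,0,0.02,0,0,0,0.9]]]}}

```text
time_s: 17.15
tool_pos: [0.5131, -0.2992, 0.1064]
tool_rot: [-179.8, 0.1, 30.7]
force: [0.5, -0.6, -1.1]
grip_width: 0.0286
```

Run:
```python
from h import *
c=read_camera("side"); cv2.imwrite("pics/s6.png",cv2.resize(c["img"][140:340,200:420,::-1],None,fx=3,fy=3))
rel((.515,-.3007,.0285,30.8))
```

```text
t 17.2 p [ 0.5137 -0.2996  0.1073] rot [-1.7988e+02  8.0000e-02  3.0700e+01] grip 0.0287 F [ 1.2 -0.1 -0.8]
(0.515, -0.3007, 0.0285, 30.8) -> [0.0006 0.0018 0.0788] [-0.1  0.1 -0.1]
```

View pics/s6.png

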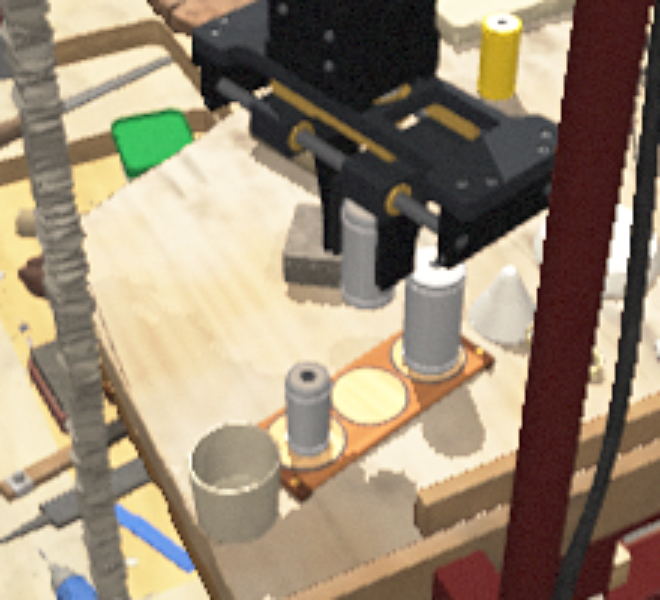

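The middle flask is held upright above the centre mark, with a gap to the tall and short flasks on either side. Lowering it now.

{"api": "arm_command", "payload": {"targets": [[[0,0.001,0.025,0,0,0,0.9],[0,0.001,0.045,0,0,0,0.9],[0,0.001,0.062,0,0,0,0.9],[0,0.001,0.072,0,0,0,0.9],[0,0.001,0.077,0,0,0,0.9],[0,0.001,0.077,0,0,0,0.9],[0,0.001,0.077,0,0,0,0.9]]]}}

```text
time_s: 17.9
tool_pos: [0.5159, -0.3018, 0.0324]
tool_rot: [179.9, -0.0, 30.7]
force: [0.4, -0.1, -0.0]
grip_width: 0.0286
```

Run:
```python
from h import *
rel((.515,-.3007,.0285,30.8))
```

```text
t 17.9 p [ 0.5159 -0.3018  0.0324] rot [ 1.7993e+02 -3.0000e-02  3.0660e+01] grip 0.0286 F [ 0.4 -0.1 -0. ]
(0.515, -0.3007, 0.0285, 30.8) -> [-0.0002 -0.0014  0.0039] [ 0.1 -0.  -0.1]
```

{"api": "arm_command", "payload": {"targets": [[[0,-0.001,0.002,0,0,0,0.9],[0,-0.001,0.004,0,0,0,0.9],[0,-0.001,0.004,0,0,0,0.9]]]}}

```text
time_s: 18.2
tool_pos: [0.5152, -0.3008, 0.0283]
tool_rot: [179.9, -0.0, 30.7]
force: [-1.0, 0.4, 1.8]
grip_width: 0.0287
```

{"api": "arm_command", "payload": {"targets": [[[0,0,0,0,0,0,0.2],[0,0,0,0,0,0,0.1],[0,0,0,0,0,0,0],[0,0,0,0,0,0,-0.15],[0,0,0,0,0,0,-0.25],[0,0,-0.03,0,0,0,-0.25],[0,0,-0.07,0,0,0,-0.25],[0,0,-0.11,0,0,0,-0.25],[0,0,-0.13,0,0,0,-0.25],[0,0,-0.13,0,0,0,-0.25]]]}}

```text
time_s: 19.2
tool_pos: [0.517, -0.3017, 0.1615]
tool_rot: [179.6, -0.2, 30.7]
force: [0.0, -0.5, -0.3]
grip_width: 0.0542
```

{"api": "arm_command", "payload": {"targets": [[[0,-0.02,0,0,0,0,-0.25],[0,-0.05,0,0,0,0,-0.25],[0.0,-0.08,0,0,0,0,-0.25],[0.0,-0.11,0,0,0,0,-0.25],[0,-0.14,0,0,0,0,-0.25],[0,-0.17,0,0,0,0,-0.25],[0,-0.19,0,0,0,0,-0.25],[0,-0.2,0,0,0,0,-0.25],[0,-0.2,0,0,0,0,-0.25]]]}}

```text
time_s: 20.1
tool_pos: [0.4121, -0.128, 0.157]
tool_rot: [-180.0, 0.1, 30.7]
force: [-0.1, -0.1, -0.1]
grip_width: 0.0543
```

Run:
```python
from h import *
np.set_printoptions(precision=4,suppress=True)
d=np.array([.859,.512]); e=np.array([.512,-.859])
for k in ("side","top"):
    c,P=cloud(k); cv2.imwrite(f"pics/{k}7.png",cv2.resize(c["img"][140:340,200:420,::-1],None,fx=3,fy=3))
    C=np.array([.5144,-.2995]) if k=="side" else np.array([.5162,-.3005])
    for n,x,y,z in (("short",.475,-.325,.056),("mid",.515,-.3,.066),("tall",.557,-.276,.076)):
        m=(np.hypot(P[...,0]-x,P[...,1]-y)<.025)&(abs(P[...,2]-z)<.005)
        if m.sum()<20: print(k,n,"hidden"); continue
        q=np.array(cv2.minEnclosingCircle((P[m][:,:2]*1000).astype(np.float32))[0])/1000
        print(k,n,m.sum(),np.median(P[m][:,2]),"along",(q-C)@d,"across",(q-C)@e)
    w=(np.hypot(P[...,0]-.512,P[...,1]+.168)<.045)&(abs(P[...,2]-.024)<.005)
    if w.sum()>20: print("box",cv2.minAreaRect((P[w][:,:2]*1000).astype(np.float32)))
rel()
```

```text
side short 154 0.05568934675316445 along -0.047934657403564465 across 0.0030338927185058874
side mid 203 0.0656502274176275 along -0.0011543521972656363 across 0.002080990893554699
side tall 246 0.07568028839725491 along 0.04739039084472661 across 0.0012664559814453361
box ((511.85992431640625, -170.82699584960938), (57.28133010864258, 40.03593444824219), 69.081787109375)
top short 89 0.05713528323720474 along -0.04726864213256837 across 0.003101203698730475
top mid 129 0.06692545988741949 along 0.000215072192382842 across 0.0017841762023926237
top tall 177 0.07697974659125895 along 0.04878008427734376 across 0.0017949172607422308
t 20.2 p [ 0.413  -0.1294  0.1574] rot [179.97   0.    30.62] grip 0.0544 F [ 0.1  0.5 -0. ]
```

View pics/side7.png

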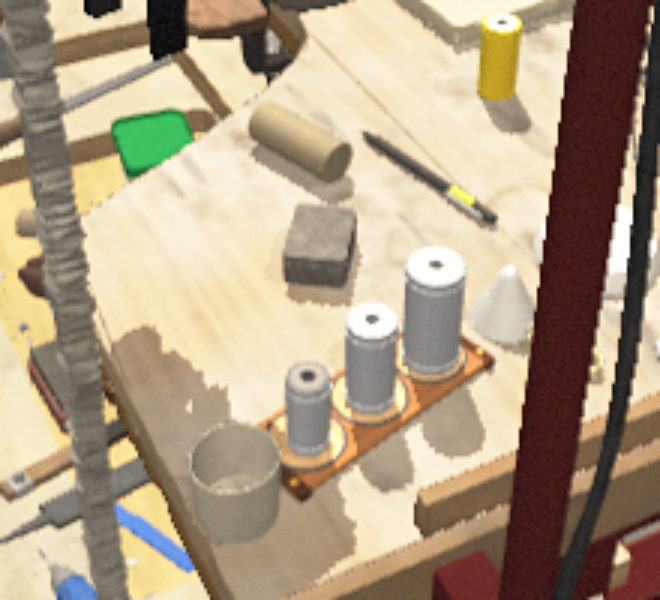

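View pics/top7.png

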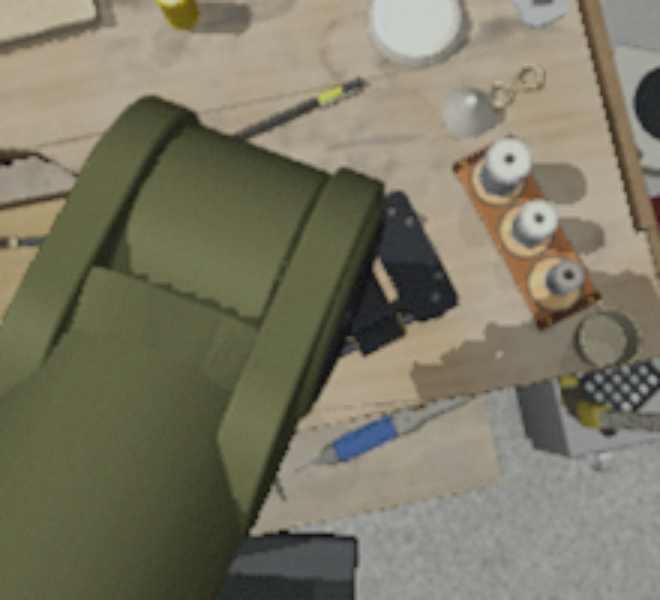

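The side view shows all three flasks upright on their marks: short (308,410), middle (371,360) and tall (434,310), with the tall one next to the cone. Both cameras put every centre within about 3 mm of its mark, and the box hasn't moved. I'm handing it in.

```bash
python3 -c "
from cell import *
sign_off()"
```

```text
the job is handed in; nothing more can be done
```

The three flasks are standing on the board in order of height: tall on the mark next to the white cone, middle in the centre, short at the cup end. The job was handed in at about 20 s of the 72 s allowed; no verdict was reported.

- **Placing:** in both cameras each flask's centre is within about 1 mm of its mark along the board. Across the board the offsets are about 1–3 mm, with the short flask the furthest off at about 3 mm (10 mm is allowed).
- **Standing:** the top heights match flasks standing upright on the board.
- **Release:** the gripper is open, lifted clear and touching nothing.
- **Box:** the side camera puts the dark box in the same place as at the start, within 1 mm. In the last top view the arm hid it, so that camera could not confirm it.

No check failed. The two cameras disagreed by only 1–2 mm, which is within their calibration.

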